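# Hold the chute gate open and push the collet rack home

### The arm

A 6-joint arm with a two-finger parallel gripper is mounted at the origin on a cart in front of the work surface, level with it; the furniture and walls round the work are solid. World frame = base frame: x ahead of the robot, y to its left, z up, the work surface at z = 0. Lengths are in m, angles in degrees, forces in N, time in s.
With the tool pointing down it reaches from about 0.375 to 0.9 m from the base axis. Payload 3.1 kg.
Tool frame: the origin (TCP) lies midway between the tips of the shut fingers; the grasp point (between the pads) lies 19 mm behind it; z points along the fingers, y is the line along which they close (so a half turn about z gives the same grasp; the last joint's range is limited). The gripper opens to 87 mm and grips with 3 to 60 N. Pads are 19 mm wide; open, the fingers measure 117 mm over their backs; the gripper's body (75 mm by 190 mm) begins 51 mm behind the grasp point.
Start: joints at [63.856, 30.224, 82.088, -0, 67.689, -10.227], TCP at [0.171, 0.601, 0.223] pointing down, gripper open.
Joint ranges: [-176.69, 176.69], [-43.24, 126.21], [12.49, 139.97], [-82, 262], [0, 151.66], [-163.58, 163.58]. Speed limits (degrees/s): [159.86, 159.86, 180, 180, 180, 180].

### API

Orientations are given as a 3x3 rotation matrix whose columns are the frame's x, y, z axes.
In Python, from rig import bot, cam, read_state gives the robot as it stands (bot), with the cameras (cam) and the readings as plain functions.
- The arm moves only by the tool advance, called after "Request:" in YAML: its name, and indented under it one key for each argument. Schema: {"type":"object","properties":{"moves":{"type":"array","items":{"type":"array","items":{"type":"number"},"minItems":7,"maxItems":7},"minItems":1,"maxItems":20},"only":{"type":"string"},"quiet":{"type":"boolean"},"lines":{"type":"string"}},"required":["moves"],"additionalProperties":false}. moves is a list of rows, 1 to 20 of them, each of 7 numbers: dx, dy, dz in parts of the range, where 1.0 means 0.75 m, then a rotation vector rx, ry, rz in a scale on which 1.0 is 90 degrees, then the opening from 0.0 (shut) to 1.0 (fully open); each row is the pose to reach, as a shift and turn from the pose commanded when the call began, along the tool's axes at that moment; what a row does not reach only later rows make up. A row lasts 1/10 s, in which the tool goes at most 0.05 m and 8.59 degrees, less where a joint would pass 70% of its speed; a pose out of reach is approached as far as the arm can. The fingers move at their own pace and stop on an object; the grip force is fixed at half the most. Time passes only in rows, so rows that do not move let the fingers close. The tool returns the time, the measured TCP pose, the force, the opening and the grip force at its end. only (a regular expression) keeps the lines of the reply that match it, lines (a string "A,B") keeps lines A to B, and quiet returns only ok. Shift and turn numbers lie between -1 and 1, and a call with a number outside is refused. Input that does not fit is refused with a message, and nothing moves.
- read_state(): the state, without advancing time (a new reading comes with each control period).
- cam.capture(name): name is "scene" or "top"; returns a dict with "color" (400x640x3 uint8, red, green, blue), "K" (3x3 intrinsics, pixels), "view" (4x4, takes a point from world to camera coordinates). Camera axes: x right, y up, looking along -z (the intrinsics and any distortion apply to the point x, -y, -z); pixel columns grow to the right and rows downward; lengths in m; the calibration is good to about 2 mm. A picture is of the moment at which its call begins. There is no depth.
- bot.hand_in(): hands the job in; it is judged then, once.
The state is a dict: "time_s": time; "joint_positions": joint angles; "qvel": joint speeds; "tau": joint torques, N m; "position": TCP position; "tcp_rot": TCP orientation; "force": force on the tool from outside, world axes, zero at the start; "moment": the same for the moment, N m; "opening": opening from 0.0 (shut) to 1.0 (fully open); "grasp_force": force on a finger pad.
Only numpy, scipy, OpenCV 4.12 (cv2) and the standard library are available. Lean on these libraries where they do the work, as an engineer would, in place of code of your own. Each camera call takes 0.05 s, during which the arm holds its last target. There are 200 camera calls.

### The job

Swing the spring-loaded side gate of the feed chute outward with a fingertip and, holding it open so that it never presses on the rack, push the wooden collet rack along the chute past the gate until it is fully home against the end stop. Then back out and let the gate spring shut behind the rack. Only push: do not lift or tip the rack, and leave the compound bar, the dropper bottle and the tape measure where they are.

Things in the scene. Friction and masses are not known exactly. Their poses are not given: they have to be found in the camera images.
- chute: Fixed feed chute; plywood floor, top 12 mm above the worktop. Origin on the worktop, mid-width, under the gate blade's upstream face. +x is the push direction, +y the gate side, z up. Runs from x = -265 (open entrance) to +138 mm. Guides' inner faces at y = -47 and +47. -y side: wall 6 mm thick, 48 high, full length. +y side: curb 4 mm thick, 20 high, full length; 48 high wall from x = 16 on.
- chute_stop (a point): Middle of the inner face of the chute's end stop, 30 mm above the worktop: x = +130, y = 0 mm in the chute frame. The stop is a steel plate across the chute, 48 mm high. The rack's nose meets it when the rack is fully home.
- gate_hinge (a joint): Gate hinge, along the chute at y = +53, z = 6 mm (chute frame). 0 = shut, plate upright; the value (rad) grows to 0.95 as the plate's top leans outward, to +y. A light spring shuts it when let go; pushed 30 mm above the worktop it takes about 4 N to hold at 0.6. From 0.5 up the blade is clear of the rack. A fingertip 30 mm above the worktop with its outer side at y = +67 mm holds it at about 0.6.
- gate: The gate: a long aluminium push plate with a blade. The plate is the chute's +y side from x = -250 to +8 mm, 4 mm thick, 9 to 86 mm above the worktop, inner face at y = +51 mm when shut. Pushed outward (+y) from inside the chute, above the 20 mm curb, anywhere along its length, it opens; a finger can slide along it while holding it. Body origin on the hinge line at chute x = 0.
- gate_plate_mid (a point): Middle of the push plate's inner face: x = -121, y = +51, z = 46 mm in the chute frame when shut; moves with the gate.
- gate_blade_tip (a point): Middle of the inner end of the gate's blade, on its upstream face. The blade is a tab 5 mm thick square to the push plate; shut, it stands into the chute above the curb from the plate to y = +25 mm, 51 to 78 mm above the worktop, upstream face at chute x = 0, and blocks the rack's block (not its tongue). Swings outward and up with the gate.
- rack: Loose wooden collet rack, 0.4 kg: block 110 (x) x 90 (y) x 62 mm high, steel collets 12 mm out of its top; a rear tongue, 60 mm long in all, ends in a push plate. Origin mid-underside of the block; +x = nose, same way as the chute's +x. It stands on the chute floor with 2 mm play each side. Home, its origin is at chute x = +75: the block is past the shut blade, the tongue reaches back beside it.
- rack_push (a point): Middle of the rear face of the rack's upright push plate, where a finger pushes: rack frame x = -115, y = 0, z = 23 mm. The push plate is 44 mm wide (y), 6 mm thick, and stands from 2 to 44 mm above the rack's underside.
- compound_black: Bystander: bar of polishing compound with a black end, 35 x 86 x 34 mm, lying beyond the chute on the gate side, beside the end stop. Origin in the centre of its underside.
- oil_dropper: Bystander: small upright dropper bottle, 34 mm diameter, 102 mm high, near the entrance end of the chute. Origin in the centre of its underside.
- tape_measure: Bystander: tape measure, 64 x 77 x 35 mm, past the end stop of the chute. Origin in the centre of its underside.

How it is judged (in metres and radians):
On the way, in this order (a step that is already met when the one before it is completed fails the run):
1. a finger holds the gate open while the rack is still before it (value of joint gate_hinge above 0.4 rad and contact force between the fingers and gate above 0.3 N and x of rack in the frame of chute below -0.05 m), for 0.1 s.
2. the rack is passing the gate while a finger holds the gate open (value of joint gate_hinge above 0.4 rad and contact force between the fingers and gate above 0.3 N and x of rack in the frame of chute between 0 and 0.068 m), for 0.1 s.
At the end, for the whole second after the job is handed in: The rack lies flat on the chute floor between the guides, at rest, with its nose within 5 mm of the end stop, and the gate has sprung shut behind it (within 0.06 rad) (x of rack in the frame of chute between 0.07 and 0.08 m and y of rack in the frame of chute between -0.006 and 0.006 m and z of rack in the frame of chute below 0.016 m and angle between rack's own z axis and vertical below 0.05 rad and linear speed of rack below 0.01 m/s and value of joint gate_hinge below 0.06 rad); the robot touches nothing.
It fails at once if the gate presses on the rack (more than 2 N) (contact force between gate and rack above 2 N).
It fails at once if the rack is lifted more than 12 mm off the chute floor or tipped (z of rack in the frame of chute above 0.024 m or angle between rack's own z axis and vertical above 0.2 rad).
It fails at once if a bystander is moved more than 15 mm (distance of any of compound_black, oil_dropper, tape_measure from where it was at the start of the episode above 0.015 m).
It also fails if it takes over 45 s, if anything falls off the work surface, if the arm or the gripper's body presses on something with over 40 N, if the wrist force passes 120 N, or if a joint passes its speed limit or range.

## Working session

There is one attempt and no reset: what is moved stays moved. The work goes in short steps, Python scripts to look and compute and a tool call to move; the robot and the scene stay as the last step left them, time stands still between calls to the robot, and variables do not carry over. Pictures are saved under pics/ and viewed, at most 10 in all, crops included, and the job is handed in when it is done.

```bash
mkdir -p pics; ls; python3 - <<'E'
from rig import bot, cam, read_state
import cv2,numpy as np
np.set_printoptions(precision=4,suppress=True)
for n in("scene","top"):
    c=cam.capture(n); cv2.imwrite(f"pics/{n}0.png",c["color"][:,:,::-1]); print(n,c["K"],c["view"],[k for k in c])
s=read_state(); print(s)
E
```

```text
pics
rig.py
scene [[385.1493   0.     314.9256]
 [  0.     385.1493 202.4894]
 [  0.       0.       1.    ]] [[ 0.5949 -0.8037  0.0122 -0.4178]
 [ 0.3871  0.2998  0.872  -0.306 ]
 [-0.7045 -0.514   0.4894 -0.5695]
 [ 0.      0.      0.      1.    ]] ['color', 'K', 'view']
top [[400.7175   0.     310.862 ]
 [  0.     400.7175 200.9986]
 [  0.       0.       1.    ]] [[ 0.0028 -1.     -0.002  -0.0465]
 [ 0.9905  0.0025  0.1377 -0.6562]
 [-0.1377 -0.0024  0.9905 -1.1735]
 [ 0.      0.      0.      1.    ]] ['color', 'K', 'view']
{'time_s': 0.1, 'joint_positions': array([ 63.8552,  30.2748,  82.1502,  -0.0012,  67.6897, -10.2285]), 'qvel': array([ 0.0454, -0.0738, -0.1648,  0.0043, -0.0076,  0.1539]), 'tau': array([ -0.0002, -44.0983, -17.715 ,   0.0635,   0.0534,  -0.0001]), 'position': array([0.1711, 0.6004, 0.2217]), 'tcp_rot': array([[-0.9617,  0.2742, -0.0009],
       [ 0.2742,  0.9617, -0.0018],
       [ 0.0003, -0.002 , -1.    ]]), 'force': array([-0.5915,  0.3014,  0.0202]), 'moment': array([-0.0014,  0.0258, -0.0253]), 'grasp_force': 0.0, 'opening': 1.0000863653006722}
```

View pics/scene0.png

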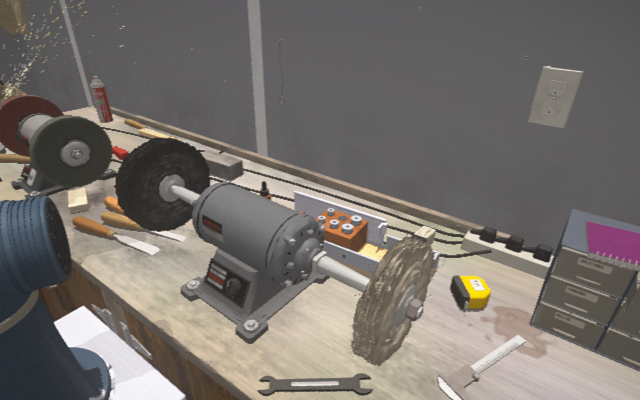

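View pics/top0.png

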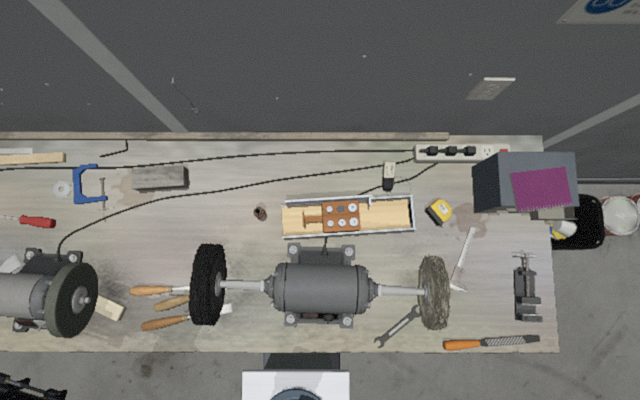

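The top view shows the chute at about (283–413, 195–237), with its entrance on the left. The rack is at (342,215), the blade near (370,200), the dropper at (259,213) and the tape measure at (438,211). The push direction is roughly world −y, and the gate is on the far (+x) side. I'll zoom in on both views.

```bash
python3 - <<'E'
import cv2,numpy as np
t=cv2.imread("pics/top0.png")[175:255,245:455]; s=cv2.imread("pics/scene0.png")[170:300,240:450]
cv2.imwrite("pics/topc.png",cv2.resize(t,None,fx=3.8,fy=3.8,interpolation=cv2.INTER_CUBIC))
cv2.imwrite("pics/scenec.png",cv2.resize(s,None,fx=3.8,fy=3.8,interpolation=cv2.INTER_CUBIC))
E
```

```text
(no output)
```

View pics/topc.png

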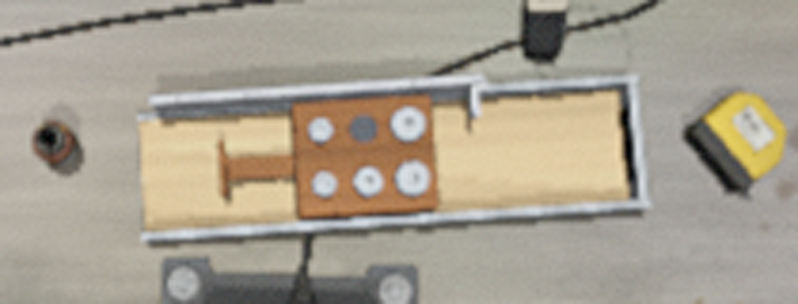

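View pics/scenec.png

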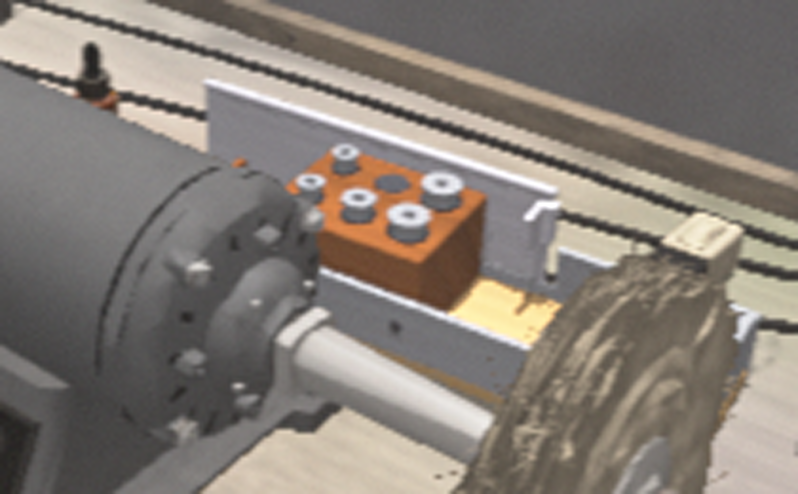

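The crops show the plate's top edge from (152,98) to (483,78) in the top crop and from (207,82) to (556,190) in the scene crop. The rack's nose-top corners are at (432,97)/(438,208) and (485,200)/(425,262). I'll triangulate these and fit the chute floor edges.

```bash
cat >h.py <<'E'
import cv2,numpy as np
from rig import bot, cam, read_state
np.set_printoptions(precision=4,suppress=True)
K={"scene":np.array([[385.1493,0,314.9256],[0,385.1493,202.4894],[0,0,1]]),"top":np.array([[400.7175,0,310.862],[0,400.7175,200.9986],[0,0,1]])}
V={"scene":np.array([[0.5949,-0.8037,0.0122,-0.4178],[0.3871,0.2998,0.872,-0.306],[-0.7045,-0.514,0.4894,-0.5695]]),"top":np.array([[0.0028,-1,-0.002,-0.0465],[0.9905,0.0025,0.1377,-0.6562],[-0.1377,-0.0024,0.9905,-1.1735]])}
F=np.diag([1,-1,-1.])
def ray(n,p):
    R,t=V[n][:,:3],V[n][:,3]; d=R.T@F@np.linalg.inv(K[n])@[p[0],p[1],1]; return -R.T@t,d
def plane(n,p,z):
    o,d=ray(n,p); return o+d*(z-o[2])/d[2]
def tri(pt,ps):
    P=[K[n]@F@V[n] for n in("top","scene")]
    X=cv2.triangulatePoints(P[0],P[1],np.array(pt,float),np.array(ps,float)).ravel(); return X[:3]/X[3]
def proj(n,X):
    q=K[n]@F@(V[n][:,:3]@X+V[n][:,3]); return q[:2]/q[2]
E
python3 - <<'E'
from h import *
ct=lambda x,y:(245+(x+.5)/3.8-.5,175+(y+.5)/3.8-.5); cs=lambda x,y:(240+(x+.5)/3.8-.5,170+(y+.5)/3.8-.5)
for n,a,b in [("plate ent",(152,98),(207,82)),("plate far",(483,78),(556,190)),("nose+y",(432,97),(485,200)),("nose-y",(438,208),(425,262)),("rear+y",(294,103),(347,143))]:
    print(n,tri(ct(*a),cs(*b)))
t=cv2.imread("pics/top0.png"); h=cv2.cvtColor(t,cv2.COLOR_BGR2HSV)
m=cv2.inRange(h,(12,60,150),(30,255,255)); m[:190]=0;m[240:]=0;m[:,:275]=0;m[:,420:]=0
o=cv2.inRange(h,(5,110,60),(14,255,215)); o[:190]=0;o[240:]=0;o[:,:275]=0;o[:,420:]=0
# floor: entrance edge, -y edge (bottom), stop edge
f=(m|o)>0
cols=np.arange(288,408); bot_=[np.where(f[:,c])[0].max()+.5 for c in cols]
top_=[np.where(f[:,c])[0].min()-.5 for c in cols]
print("colour counts",m.sum()/255,o.sum()/255)
for nm,e in(("bottom",bot_),("top",top_)): print(nm,np.array(e)[::8])
rows=np.arange(200,240,3)
for r in rows:
    w=np.where(f[r])[0]; q=np.where(o[r]>0)[0]
    print(r,w[[0,-1]] if len(w) else w, q[[0,-1]] if len(q) else q)
E
```

```text
plate ent [0.6526 0.0323 0.0838]
plate far [ 0.669  -0.2248  0.086 ]
nose+y [ 0.6556 -0.186   0.0708]
nose-y [ 0.5702 -0.1916  0.0734]
rear+y [ 0.6521 -0.0806  0.0753]
colour counts 3105.0 826.0
bottom [234.5 234.5 233.5 233.5 232.5 231.5 231.5 230.5 230.5 230.5 229.5 229.5
 228.5 228.5 227.5]
top [207.5 206.5 206.5 205.5 205.5 201.5 200.5 200.5 199.5 202.5 208.5 200.5
 200.5 200.5 199.5]
200 [351 407] [351 356]
203 [322 407] [322 357]
206 [287 407] [322 346]
209 [282 408] [322 358]
212 [282 408] [322 358]
215 [282 408] [303 358]
218 [282 409] [303 358]
221 [283 409] [304 359]
224 [283 410] [304 359]
227 [283 408] [323 359]
230 [283 361] [324 354]
233 [283 315] []
236 [] []
239 [] []
```

```bash
python3 - <<'E'
from h import *
t=cv2.imread("pics/top0.png"); h=cv2.cvtColor(t,cv2.COLOR_BGR2HSV)
m=cv2.inRange(h,(12,60,150),(30,255,255)); o=cv2.inRange(h,(5,110,60),(14,255,215)); f=(m|o)>0
W=lambda n,p,z:plane(n,p,z)[:2]
L=np.array([W("top",(c,np.where(f[190:240,c])[0].max()+190.5),.012) for c in list(range(288,318))+list(range(365,404))])
p=np.polyfit(L[:,1],L[:,0],1); ang=np.arctan(p[0]); 
ex=np.array([-np.sin(ang),-np.cos(ang)]); ey=np.array([np.cos(ang),-np.sin(ang)]); print("dir from wall",ex,ey,"resid",(L[:,0]-np.polyval(p,L[:,1])).std())
pl=np.array([.669-.6526,-.2248-.0323]); print("dir from plate",pl/np.linalg.norm(pl))
ent=np.array([W("top",(np.where(f[r,275:420])[0][0]+274.5,r),.012) for r in range(212,232)])
stp=np.array([W("top",(np.where(f[r,275:420])[0][-1]+275.5,r),.012) for r in range(205,226)])
x0=np.median(ent@ex)+.265; y0=np.mean(L@ey)+.047
O=x0*ex+y0*ey; print("origin",O,"stop x",np.median(stp@ex)-x0)
C=lambda q:np.array([(np.array(q)[:2]-O)@ex,(np.array(q)[:2]-O)@ey])
for n,q in [("plate ent",(.6526,.0323)),("plate far",(.669,-.2248)),("nose+y",(.6556,-.186)),("nose-y",(.5702,-.1916)),("rear+y",(.6521,-.0806))]: print(n,C(q))
for r in (213,216,219,222,225):
    print("push top",r,C(W("top",(np.where(o[r,275:420])[0][0]+274.5,r),.056)))
ys=np.where(o[195:240,303]>0)[0]+195; print([C(W("top",(303,y),.056)) for y in(ys.min()-.5,ys.max()+.5)])
# dropper via both views roughly
print("dropper", C(tri((245+55/3.8,175+138/3.8),(240+92/3.8,170+50/3.8))), tri((245+55/3.8,175+138/3.8),(240+92/3.8,170+50/3.8)))
cx=lambda x,y:O+x*ex+y*ey
print("target TCP over x=-235,y=.007",cx(-.235,.0),"yaw of ey",np.degrees(np.arctan2(ey[1],ey[0])))
print(read_state()["position"],read_state()["tcp_rot"])
E
```

```text
dir from wall [ 0.0676 -0.9977] [0.9977 0.0676] resid 0.0008510768429637845
dir from plate [ 0.0637 -0.998 ]
origin [ 0.619  -0.2194] stop x 0.12947246681434
plate ent [-0.2489  0.0505]
plate far [0.0087 0.0495]
nose+y [-0.0309  0.0387]
nose-y [-0.0311 -0.0468]
rear+y [-0.1363  0.0424]
push top 213 [-0.1393  0.009 ]
push top 216 [-0.1998  0.0038]
push top 219 [-0.2004 -0.0052]
push top 222 [-0.2009 -0.0142]
push top 225 [-0.1985 -0.0233]
[array([-0.1978,  0.0113]), array([-0.1995, -0.0158])]
dropper [-0.3229  0.0209] [0.6181 0.1042 0.0989]
target TCP over x=-235,y=.007 [0.6032 0.015 ] yaw of ey 3.876150261166097
[0.1711 0.6004 0.2217] [[-0.9617  0.2742 -0.0009]
 [ 0.2742  0.9617 -0.0018]
 [ 0.0003 -0.002  -1.    ]]
```

The measured heights match the text: plate top 84–86 mm, rack top 71–75 mm, stop at x=129.5 mm. The chute axis is (0.066,−0.998) with its origin near (0.616,−0.220), after a 3 mm y correction from the plate and rack. The rack origin is at x≈−86 mm and its push face at −201 mm. I'll lift, part-close the fingers and go to hover over chute (−235,+4).

The manual's scale: shifts go in shares of 0.75 m and turns go in shares of 90 degrees. Converting my numbers, -0.5773 m / 0.75 = -0.7697, -0.51 m / 0.75 = -0.68, 70.2 degrees / 90 = 0.78.

Request:
advance:
  moves:
    - [0,0,-0.0667,0,0,0,0.51]
    - [0,0,-0.1333,0,0,0,0.51]
    - [0,0,-0.2,0,0,0,0.51]
    - [-0.0533,-0.04,-0.2,0,0,0.0556,0.51]
    - [-0.1067,-0.08,-0.2,0,0,0.1111,0.51]
    - [-0.16,-0.12,-0.2,0,0,0.1667,0.51]
    - [-0.2133,-0.16,-0.2,0,0,0.2222,0.51]
    - [-0.2667,-0.204,-0.2,0,0,0.2778,0.51]
    - [-0.32,-0.2453,-0.2,0,0,0.3333,0.51]
    - [-0.3733,-0.2867,-0.2,0,0,0.3889,0.51]
    - [-0.4267,-0.328,-0.2,0,0,0.4444,0.51]
    - [-0.48,-0.3693,-0.2,0,0,0.5,0.51]
    - [-0.5333,-0.4107,-0.2,0,0,0.5556,0.51]
    - [-0.5867,-0.4507,-0.2,0,0,0.6111,0.51]
    - [-0.64,-0.492,-0.2,0,0,0.6667,0.51]
    - [-0.68,-0.5227,-0.2,0,0,0.7111,0.51]
    - [-0.72,-0.5533,-0.2,0,0,0.7444,0.51]
    - [-0.7467,-0.5747,-0.2,0,0,0.7667,0.51]
    - [-0.7697,-0.592,-0.2,0,0,0.78,0.51]
    - [-0.7697,-0.592,-0.2,0,0,0.78,0.51]

```text
time_s: 2.1
position: [0.606, 0.0132, 0.3714]
tcp_rot: [[-0.064, 0.998, -0.001], [0.998, 0.064, -0.001], [-0.001, -0.001, -1.0]]
force: [-0.2, 0.3, -0.7]
opening: 0.51
grasp_force: 0.0
```

```bash
cat >s.py <<'E'
from h import *
ex=np.array([.066,-.998,0]);ey=np.array([.998,.066,0]);O=np.array([.616,-.2196,0])
s=read_state();p=s["position"]-O;R=s["tcp_rot"]
print(s["time_s"],s["position"],"chute mm",1e3*p@ex,1e3*p@ey,1e3*p[2],"F chute",s["force"]@ex,s["force"]@ey,s["force"][2],"op",s["opening"])
print("tool axes in chute",np.array([ex,ey,[0,0,1]])@R)
E
python3 s.py; python3 - <<'E'
from h import *
c=cam.capture("top")["color"][140:270,230:440,::-1]; d=cam.capture("scene")["color"][120:250,240:450,::-1]
cv2.imwrite("pics/hover.png",cv2.resize(np.vstack([c,d]),None,fx=2.3,fy=2.3,interpolation=cv2.INTER_CUBIC))
E
```

```text
2.1 [0.606  0.0132 0.3714] chute mm -232.97625621335513 5.354583478997074 371.36455976925663 F chute -0.29695510517952806 -0.17366755661230335 -0.7174025582971787 op 0.5100228445656112
tool axes in chute [[-1.0002  0.0017  0.0006]
 [ 0.0017  1.0002 -0.0009]
 [-0.0006 -0.0009 -1.    ]]
```

View pics/hover.png

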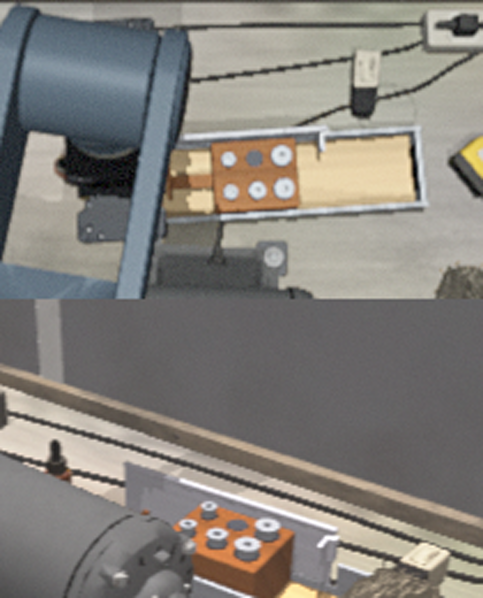

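At hover the arm is over the entrance and the rack is undisturbed, with the dropper still at (55,460). Tool x is now −chute x and tool y is +chute y. Next I descend to 31 mm.

Scaled: 0.341 m / 0.75 = 0.4547, 0.04 m / 0.75 = 0.0533.

Request:
advance:
  moves:
    - [0,-0.0027,0.0533,0,0,0,0.51]
    - [0.0013,-0.0027,0.1067,0,0,0,0.51]
    - [0.0013,-0.0027,0.16,0,0,0,0.51]
    - [0.0013,-0.0027,0.2133,0,0,0,0.51]
    - [0.0013,-0.0027,0.2667,0,0,0,0.51]
    - [0.0013,-0.0027,0.3067,0,0,0,0.51]
    - [0.0013,-0.0027,0.3333,0,0,0,0.51]
    - [0.0013,-0.0027,0.3533,0,0,0,0.51]
    - [0.0013,-0.0027,0.3733,0,0,0,0.51]
    - [0.0013,-0.0027,0.3933,0,0,0,0.51]
    - [0.0013,-0.0027,0.4133,0,0,0,0.51]
    - [0.0013,-0.0027,0.4333,0,0,0,0.51]
    - [0.0013,-0.0027,0.4467,0,0,0,0.51]
    - [0.0013,-0.0027,0.4547,0,0,0,0.51]
    - [0.0013,-0.0027,0.4547,0,0,0,0.51]

```text
time_s: 3.7
position: [0.6022, 0.0167, 0.0307]
tcp_rot: [[-0.068, 0.998, -0.002], [0.998, 0.068, 0.0], [0.0, -0.002, -1.0]]
force: [-0.7, -1.2, -0.5]
opening: 0.508
grasp_force: 0.0
```

```bash
python3 s.py
```

```text
3.7 [0.6022 0.0167 0.0307] chute mm -236.77217353445712 1.7758537219661612 30.683001581776036 F chute 1.1678893954659246 -0.7969933143566316 -0.5249222649939905 op 0.5083017883813225
tool axes in chute [[-1.0002 -0.0018 -0.0004]
 [-0.0018  1.0002 -0.0016]
 [ 0.0004 -0.0016 -1.    ]]
```

Scaled: 0.032 m / 0.75 = 0.0427, 0.029 m / 0.75 = 0.0387.

Request:
advance:
  moves:
    - [0,0.0067,0,0,0,0,0.51]
    - [0,0.0133,0,0,0,0,0.51]
    - [0,0.02,0,0,0,0,0.51]
    - [0,0.0267,0,0,0,0,0.51]
    - [0,0.0333,0,0,0,0,0.51]
    - [0,0.0387,0,0,0,0,0.51]
    - [0,0.0427,0,0,0,0,0.51]
    - [0,0.0427,0,0,0,0,0.51]
    - [0,0.0427,0,0,0,0,0.51]

```text
time_s: 4.6
position: [0.6342, 0.019, 0.0313]
tcp_rot: [[-0.068, 0.998, -0.001], [0.998, 0.068, 0.0], [0.0, -0.001, -1.0]]
force: [-3.3, -0.2, -0.6]
opening: 0.509
grasp_force: 1.5
```

```bash
python3 s.py; python3 - <<'E'
from h import *
c=cam.capture("top")["color"][140:270,230:440,::-1]; d=cam.capture("scene")["color"][120:250,240:450,::-1]
cv2.imwrite("pics/open.png",cv2.resize(np.vstack([c,d]),None,fx=2.3,fy=2.3,interpolation=cv2.INTER_CUBIC))
E
```

```text
4.6 [0.6342 0.019  0.0313] chute mm -236.97070310509793 33.86515068310915 31.30856956067275 F chute 0.01608718350620347 -3.2837981255049358 -0.6399300588492446 op 0.5088212255267692
tool axes in chute [[-1.0002 -0.0019 -0.0004]
 [-0.0019  1.0002 -0.001 ]
 [ 0.0004 -0.001  -1.    ]]
```

View pics/open.png

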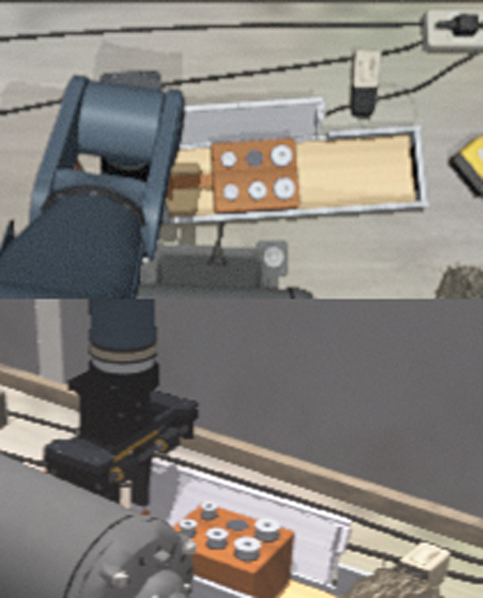

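Scaled: -0.042 m / 0.75 = -0.056, -0.038 m / 0.75 = -0.0507.

```bash
python3 - <<'E'
from h import *
ex=np.array([.066,-.998,0]);ey=np.array([.998,.066,0]);O=np.array([.616,-.2196,0])
for th in (0.,.5,.6,.7,.8):
    c,s=np.cos(th),np.sin(th); y,z=.002*c+.08*s,.08*c-.002*s
    print(th,proj("top",O+.008*ex+(.053+y)*ey+np.array([0,0,.006+z])))
print("seen open",230+323/2.3,140+99/2.3)
E
```

```text
0.0 [371.6918 194.1668]
0.5 [370.0838 182.131 ]
0.6 [369.6872 180.1992]
0.7 [369.2763 178.4782]
0.8 [368.8561 176.9844]
seen open 370.4347826086956 183.04347826086956
```

Request:
advance:
  moves:
    - [-0.0107,0,0,0,0,0,0.51]
    - [-0.0213,0,0,0,0,0,0.51]
    - [-0.0293,0,0,0,0,0,0.51]
    - [-0.0347,0,0,0,0,0,0.51]
    - [-0.04,0,0,0,0,0,0.51]
    - [-0.0453,0,0,0,0,0,0.51]
    - [-0.0507,0,0,0,0,0,0.51]
    - [-0.056,0,0,0,0,0,0.51]

```text
time_s: 5.5
position: [0.6376, -0.0219, 0.032]
tcp_rot: [[-0.066, 0.998, 0.0], [0.998, 0.066, 0.003], [0.003, 0.001, -1.0]]
force: [-3.8, 7.4, 3.1]
opening: 0.509
grasp_force: 4.0
```

```bash
python3 s.py
```

```text
5.5 [ 0.6376 -0.0219  0.032 ] chute mm -195.9163755793696 34.57080336033291 32.0441735918337 F chute -7.6134520922243265 -3.293465903076094 3.069962528344701 op 0.5089883174278452
tool axes in chute [[-1.0002  0.0002 -0.0029]
 [ 0.0002  1.0002  0.0005]
 [ 0.0029  0.0005 -1.    ]]
```

The gate looks to be open about 0.52 rad. Opening the fingers to 0.6 pushes the outer finger 4 mm further out for margin. Then I push on.

Request:
advance:
  moves:
    - [0,0,0,0,0,0,0.56]
    - [0,0,0,0,0,0,0.6]
    - [0,0,0,0,0,0,0.6]

```text
time_s: 5.8
position: [0.6382, -0.023, 0.0317]
tcp_rot: [[-0.066, 0.998, 0.002], [0.998, 0.066, 0.001], [0.001, 0.002, -1.0]]
force: [-1.4, 4.8, 1.2]
opening: 0.591
grasp_force: 3.8
```

```bash
python3 s.py; python3 - <<'E'
from h import *
c=cam.capture("top")["color"][140:270,230:440,::-1]
cv2.imwrite("pics/open2.png",cv2.resize(c,None,fx=3.8,fy=3.8,interpolation=cv2.INTER_CUBIC))
E
```

```text
5.8 [ 0.6382 -0.023   0.0317] chute mm -194.74401450438305 35.139597179919825 31.704247362966605 F chute -4.845540995144454 -1.0607480241719176 1.211489593686773 op 0.591138196596124
tool axes in chute [[-1.0002 -0.0005 -0.0006]
 [-0.0005  1.0002  0.0018]
 [ 0.0006  0.0018 -1.    ]]
```

View pics/open2.png

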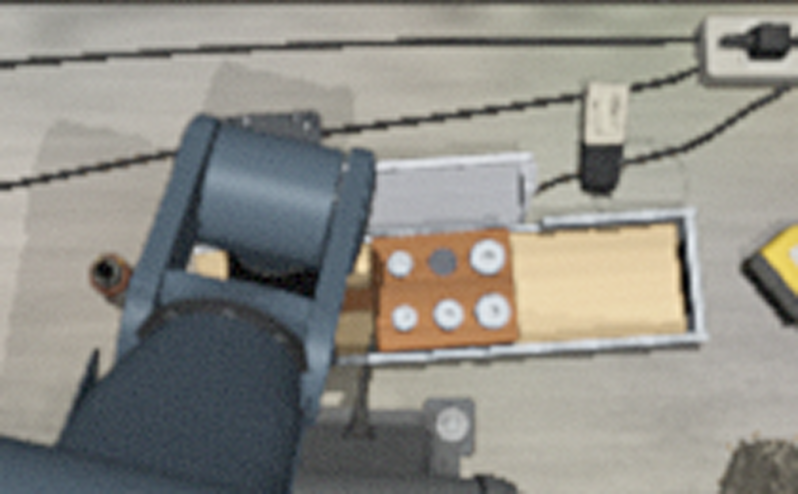

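The gate's top edge at (530,155) puts it at about 0.63 rad, with the blade well clear of the rack. Now I push along the chute.

Scaled: -0.13 m / 0.75 = -0.1733, -0.125 m / 0.75 = -0.1667.

Request:
advance:
  moves:
    - [-0.008,0,0,0,0,0,0.6]
    - [-0.0187,0,0,0,0,0,0.6]
    - [-0.0293,0,0,0,0,0,0.6]
    - [-0.04,0,0,0,0,0,0.6]
    - [-0.0507,0,0,0,0,0,0.6]
    - [-0.0613,0,0,0,0,0,0.6]
    - [-0.072,0,0,0,0,0,0.6]
    - [-0.0827,0,0,0,0,0,0.6]
    - [-0.0933,0,0,0,0,0,0.6]
    - [-0.104,0,0,0,0,0,0.6]
    - [-0.1147,0,0,0,0,0,0.6]
    - [-0.1253,0,0,0,0,0,0.6]
    - [-0.136,0,0,0,0,0,0.6]
    - [-0.1453,0,0,0,0,0,0.6]
    - [-0.1533,0,0,0,0,0,0.6]
    - [-0.16,0,0,0,0,0,0.6]
    - [-0.1667,0,0,0,0,0,0.6]
    - [-0.1733,0,0,0,0,0,0.6]

```text
time_s: 7.65
position: [0.6457, -0.1514, 0.0316]
tcp_rot: [[-0.067, 0.998, -0.001], [0.998, 0.067, 0.003], [0.003, -0.001, -1.0]]
force: [-2.0, 8.0, 2.6]
opening: 0.602
grasp_force: 4.2
```

```bash
python3 s.py; python3 - <<'E'
from h import *
c=cam.capture("top")["color"][140:270,230:440,::-1]
cv2.imwrite("pics/p3.png",cv2.resize(c,None,fx=3.8,fy=3.8,interpolation=cv2.INTER_CUBIC))
E
```

```text
7.65 [ 0.6457 -0.1514  0.0316] chute mm -66.10996095610656 34.112693976817496 31.608102742570345 F chute -8.070415605506591 -1.494925344599662 2.624144488388084 op 0.6020430022046749
tool axes in chute [[-1.0002 -0.001  -0.003 ]
 [-0.001   1.0002 -0.0013]
 [ 0.003  -0.0013 -1.    ]]
```

View pics/p3.png

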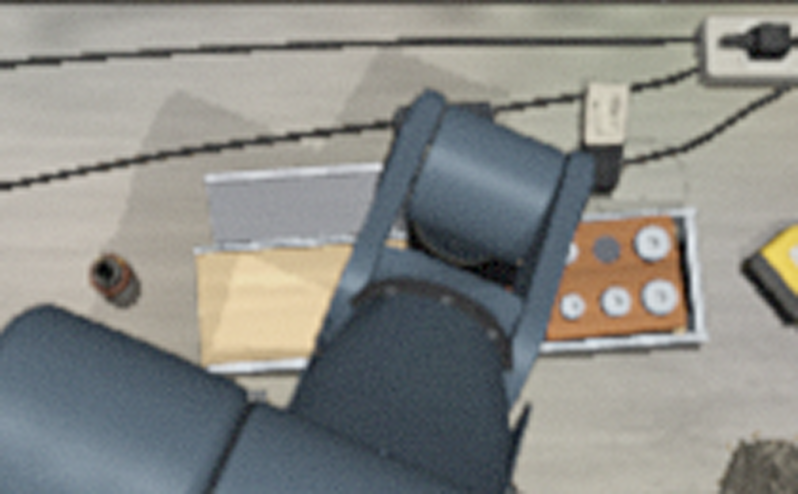

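The rack is past the gate, its nose at about (685,300) near the stop, and the gate is still held. I'll finish slowly.

Scaled: -0.014 m / 0.75 = -0.0187, -0.012 m / 0.75 = -0.016.

Request:
advance:
  moves:
    - [-0.0053,0,0,0,0,0,0.6]
    - [-0.0093,0,0,0,0,0,0.6]
    - [-0.0133,0,0,0,0,0,0.6]
    - [-0.016,0,0,0,0,0,0.6]
    - [-0.0187,0,0,0,0,0,0.6]
    - [-0.0187,0,0,0,0,0,0.6]

```text
time_s: 8.3
position: [0.6466, -0.1648, 0.0316]
tcp_rot: [[-0.066, 0.998, -0.002], [0.998, 0.066, 0.004], [0.004, -0.001, -1.0]]
force: [-1.3, 8.4, 4.1]
opening: 0.6
grasp_force: 5.1
```

```bash
python3 s.py
```

```text
8.3 [ 0.6466 -0.1648  0.0316] chute mm -52.68196947514066 34.142708162789816 31.625217809606934 F chute -8.489467476165776 -0.772359423713994 4.076171016214284 op 0.6003097653837319
tool axes in chute [[-1.0002 -0.0002 -0.0039]
 [-0.0002  1.0002 -0.0013]
 [ 0.0039 -0.0013 -1.    ]]
```

Request:
advance:
  moves:
    - [-0.0013,0,0,0,0,0,0.6]
    - [-0.0027,0,0,0,0,0,0.6]
    - [-0.004,0,0,0,0,0,0.6]

```text
time_s: 8.6
position: [0.6466, -0.1649, 0.0316]
tcp_rot: [[-0.065, 0.998, -0.002], [0.998, 0.065, 0.008], [0.009, -0.002, -1.0]]
force: [-0.7, 16.4, 5.2]
opening: 0.598
grasp_force: 8.5
```

```bash
python3 s.py
```

```text
8.6 [ 0.6466 -0.1649  0.0316] chute mm -52.54449228635312 34.1166399787038 31.619837728183427 F chute -16.420684863085263 0.3776136462810476 5.192052305021744 op 0.5978474915732053
tool axes in chute [[-1.0001  0.0014 -0.0085]
 [ 0.0014  1.0002 -0.0018]
 [ 0.0085 -0.0018 -1.    ]]
```

The force doubled to 16 N while the position stalled, so the rack is home against the stop. I'll back off, follow the gate shut, then lift out.

Scaled: 0.036 m / 0.75 = 0.048, -0.031 m / 0.75 = -0.0413.

Request:
advance:
  moves:
    - [0.008,0,0,0,0,0,0.6]
    - [0.0187,0,0,0,0,0,0.6]
    - [0.0293,0,0,0,0,0,0.6]
    - [0.04,0,0,0,0,0,0.6]
    - [0.048,0,0,0,0,0,0.58]
    - [0.048,-0.0053,0,0,0,0,0.54]
    - [0.048,-0.0107,0,0,0,0,0.5]
    - [0.048,-0.016,0,0,0,0,0.5]
    - [0.048,-0.0213,0,0,0,0,0.5]
    - [0.048,-0.0267,0,0,0,0,0.5]
    - [0.048,-0.032,0,0,0,0,0.5]
    - [0.048,-0.0373,0,0,0,0,0.5]
    - [0.048,-0.0413,0,0,0,0,0.5]
    - [0.048,-0.0413,0,0,0,0,0.5]

```text
time_s: 10.0
position: [0.6136, -0.1361, 0.0315]
tcp_rot: [[-0.067, 0.998, -0.0], [0.998, 0.067, 0.0], [0.0, -0.0, -1.0]]
force: [0.1, -0.3, -1.0]
opening: 0.501
grasp_force: 0.0
```

```bash
python3 s.py
```

```text
10.0 [ 0.6136 -0.1361  0.0315] chute mm -83.53029434241684 3.126390362695615 31.508610630913854 F chute 0.342750460743333 0.053514668041685476 -1.0444963508719072 op 0.5014294294287476
tool axes in chute [[-1.0002 -0.0014 -0.0002]
 [-0.0014  1.0002 -0.0004]
 [ 0.0002 -0.0004 -1.    ]]
```

Request:
advance:
  moves:
    - [0,0,-0.0133,0,0,0,0.5]
    - [0,0,-0.04,0,0,0,0.5]
    - [0,0,-0.08,0,0,0,0.5]
    - [0,0,-0.1333,0,0,0,0.5]
    - [0,0,-0.1867,0,0,0,0.5]
    - [0,0,-0.24,0,0,0,0.5]
    - [0,0,-0.2933,0,0,0,0.5]
    - [0.0533,0,-0.3333,0,0,0,0.5]
    - [0.1067,0,-0.36,0,0,0,0.5]
    - [0.16,0,-0.36,0,0,0,0.5]
    - [0.2133,0,-0.36,0,0,0,0.5]
    - [0.2667,0,-0.36,0,0,0,0.5]
    - [0.32,0,-0.36,0,0,0,0.5]
    - [0.32,0,-0.36,0,0,0,0.5]

```text
time_s: 11.4
position: [0.5968, 0.1085, 0.3026]
tcp_rot: [[-0.074, 0.997, 0.001], [0.997, 0.074, 0.002], [0.002, 0.001, -1.0]]
force: [0.6, -0.8, 0.5]
opening: 0.495
grasp_force: 0.0
```

```bash
python3 s.py; python3 - <<'E'
from h import *
c=cam.capture("top")["color"][140:270,230:440,::-1]; d=cam.capture("scene")["color"][170:270,240:450,::-1]
cv2.imwrite("pics/end.png",cv2.resize(np.vstack([c,d]),None,fx=2.6,fy=2.6,interpolation=cv2.INTER_CUBIC))
E
```

```text
11.4 [0.5968 0.1085 0.3026] chute mm -328.68049010636486 2.485580440333818 302.5726593336335 F chute 0.8375856393079512 0.506168899201213 0.46789108473503693 op 0.494643364068233
tool axes in chute [[-1.0001 -0.0076 -0.0022]
 [-0.0076  1.0002  0.001 ]
 [ 0.0022  0.001  -1.    ]]
```

View pics/end.png

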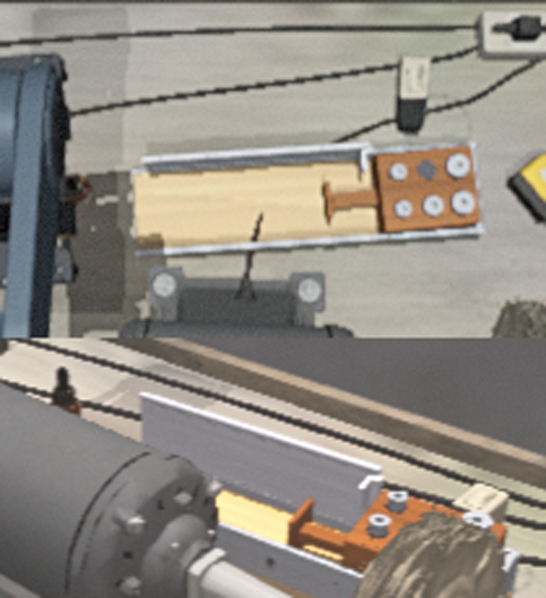

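The final view shows the gate shut, with its plate edge back at (143–365,155). The rack block sits against the stop at (380–480,190), the tongue is beside the blade, and the bystanders are in place. Handing in.

```bash
python3 -c "
from rig import bot, cam, read_state
print(bot.hand_in())"
```

```text
the job is handed in; nothing more can be done
None
```

I handed the job in at about 11.5 s: the rack is home against the end stop, the gate has sprung shut behind it, and the bystanders in view look unmoved. No verdict was printed.

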